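# Test-fire one camera and log it as passed

## Task

Test the slow shutter of the tan camera: with the fingertips, gently press its shutter release all the way down, keep it down for at least two seconds, and let it come up again. Then gently press the green key on the grey tester all the way down to log the camera as passed, and draw back clear. Do not pick up or shift the tan camera, do not press the other keys or touch the other cameras, and leave everything else on the bench where it is.

Things in the scene. Friction and masses are not known exactly. Their poses are not given: they have to be found in the camera images.
- tan_camera: Tan brown camera, loose, ~0.8 kg, any of three places, yaw within 0.3 rad: body 54 (x) x 148 (y) mm, top at 85 mm, leather, top border and central finder hump (50 mm wide in y, 95 mm high) tan brown. Origin: centre of underside; +x out of the lens (to 66 mm), away from the robot; z up. Flat dial at y +50 mm (92 mm high), round shutter release at y -55 mm.
- tan_release_top (a point): centre of the pressing face of the tan brown camera's shutter release at the start and moving with it: a round steel button 18 mm across, 107 mm above the bench, in a dark collar (34 mm across, to 97 mm high) near the -y end of the top; it presses straight down
- tan_release (a joint): travel of the tan brown camera's shutter release in metres: 0 up, 0.006 fully down; a spring pushes it back up, about 4 N holds it fully down, and below that stop it is rigid
- black_camera: Black camera, loose, ~0.8 kg, any of three places, yaw within 0.3 rad: body 54 (x) x 148 (y) mm, top at 85 mm, leather, top border and central finder hump (50 mm wide in y, 95 mm high) black. Origin: centre of underside; +x out of the lens (to 66 mm), away from the robot; z up. Flat dial at y +50 mm (92 mm high), round shutter release at y -55 mm.
- black_release_top (a point): centre of the pressing face of the black camera's shutter release at the start and moving with it: a round steel button 18 mm across, 107 mm above the bench, in a dark collar (34 mm across, to 97 mm high) near the -y end of the top; it presses straight down
- black_release (a joint): travel of the black camera's shutter release in metres: 0 up, 0.006 fully down; a spring pushes it back up, about 4 N holds it fully down, and below that stop it is rigid
- blue_camera: Blue camera, loose, ~0.8 kg, any of three places, yaw within 0.3 rad: body 54 (x) x 148 (y) mm, top at 85 mm, leather, top border and central finder hump (50 mm wide in y, 95 mm high) blue. Origin: centre of underside; +x out of the lens (to 66 mm), away from the robot; z up. Flat dial at y +50 mm (92 mm high), round shutter release at y -55 mm.
- blue_release_top (a point): centre of the pressing face of the blue camera's shutter release at the start and moving with it: a round steel button 18 mm across, 107 mm above the bench, in a dark collar (34 mm across, to 97 mm high) near the -y end of the top; it presses straight down
- blue_release (a joint): travel of the blue camera's shutter release in metres: 0 up, 0.006 fully down; a spring pushes it back up, about 4 N holds it fully down, and below that stop it is rigid
- tester: Shutter tester: grey box fixed to the bench, nearer the robot than the cameras, 90 mm (x) x 200 mm (y) x 57 mm high, with a black top panel and three round keys in a row along its y axis, 62 mm apart: red at y +62 mm, green in the middle, yellow at y -62 mm. Origin: centre of its underside, z up; yaw within 0.25 rad.
- green_key_top (a point): centre of the pressing face of the tester's green key, a round button 24 mm across, face 78.5 mm above the bench, in a grey collar to 68.5 mm high; it presses straight down; moves with the key
- green_key (a joint): travel of the green key in metres: 0 up, 0.006 fully down; sprung back up, about 4 N holds it fully down, rigid below that
- red_key_top (a point): centre of the pressing face of the tester's red key, a round button 24 mm across, face 78.5 mm above the bench, in a grey collar to 68.5 mm high; it presses straight down; moves with the key
- red_key (a joint): travel of the red key in metres: 0 up, 0.006 fully down; sprung back up, about 4 N holds it fully down, rigid below that
- yellow_key_top (a point): centre of the pressing face of the tester's yellow key, a round button 24 mm across, face 78.5 mm above the bench, in a grey collar to 68.5 mm high; it presses straight down; moves with the key
- yellow_key (a joint): travel of the yellow key in metres: 0 up, 0.006 fully down; sprung back up, about 4 N holds it fully down, rigid below that
- film_can_a: black film can with grey lid, 34 mm across, 52 mm high, loose, upright; origin: centre of underside
- film_can_b: white film can with grey lid, 34 mm across, 52 mm high, loose, upright; origin: centre of underside
- spare_lens: black spare lens standing on end, 68 mm across, 60 mm high, loose; origin: centre of underside
- red_carton: small red carton 60 x 90 x 70 mm high, loose; origin: centre of underside
- screwdriver: screwdriver 160 mm long lying on the bench, loose; origin on the bench under it, x along it
Mind the look-alikes: they are no part of the job. Leave any pink look-alike of the tan_camera alone.

How it is judged (in metres and radians):
On the way, in this order (a step that is already met when the one before it is completed fails the run):
1. the tan camera's release is held down by the fingers for two seconds (value of joint tan_release above 0.0045 m and contact force between the fingers and tan_camera above 0.5 N), for 1.8 s.
2. the tan camera's release is let up again (value of joint tan_release below 0.001 m), for 0.1 s.
3. the green key is pressed down by the fingers (value of joint green_key above 0.0045 m and contact force between the fingers and tester above 0.5 N), for 0.05 s.
4. the green key is let up again (value of joint green_key below 0.001 m), for 0.1 s.
At the end, for the whole second after the job is handed in: All releases and keys are up (less than 1 mm down); the tan camera stands upright within 12 mm of where it was, the other cameras within 8 mm, and the other loose things within 10 mm, all at rest (value of joint each of tan_release, black_release, blue_release, green_key, red_key, yellow_key below 0.001 m and distance of tan_camera from where it was at the start of the episode below 0.012 m and distance of each of black_camera, blue_camera from where it was at the start of the episode below 0.008 m and angle between each of tan_camera, black_camera, blue_camera's own z axis and vertical below 0.05 rad and linear speed of each of tan_camera, black_camera, blue_camera below 0.01 m/s and distance of each of film_can_a, film_can_b, spare_lens, red_carton, screwdriver from where it was at the start of the episode below 0.01 m); the robot touches nothing.
It fails at once if the tan camera is shifted, lifted or tipped (12 mm, 0.15 rad) (distance of tan_camera from where it was at the start of the episode above 0.012 m or angle between tan_camera's own z axis and vertical above 0.15 rad).
It fails at once if the tan camera or the tester is pressed hard (25 N) (contact force between any of the arm, the fingers and tan_camera above 25 N or contact force between any of the arm, the fingers and tester above 25 N).
It fails at once if another camera is touched (0.5 N) or shifted (8 mm) (contact force between any of the fingers, the arm and black_camera above 0.5 N or distance of any of black_camera, blue_camera from where it was at the start of the episode above 0.008 m or contact force between any of the fingers, the arm and blue_camera above 0.5 N).
It fails at once if a wrong key is pressed (2 mm) (value of joint any of red_key, yellow_key above 0.002 m).
It fails at once if another loose thing on the bench is shifted 10 mm or more (distance of any of film_can_a, film_can_b, spare_lens, red_carton, screwdriver from where it was at the start of the episode above 0.01 m).
It also fails if it takes over 48 s, if anything falls off the work surface, if the arm or the gripper's body presses on something with over 40 N, if the wrist force passes 120 N, or if a joint passes its speed limit or range.

## Robot

A 6-joint arm with a two-finger parallel gripper is mounted at the origin on the work surface. World frame = base frame: x ahead of the robot, y to its left, z up, the work surface at z = 0. Lengths are in m, angles in degrees, forces in N, time in s.
With the tool pointing down it reaches from about 0.35 to 0.875 m from the base axis. Payload 4.2 kg.
Tool frame: the origin (TCP) lies midway between the tips of the shut fingers; the grasp point (between the pads) lies 19 mm behind it; z points along the fingers, y is the line along which they close (so a half turn about z gives the same grasp; the last joint's range is limited). The gripper opens to 87 mm and grips with 3 to 60 N. Pads are 19 mm wide; open, the fingers measure 117 mm over their backs; the gripper's body (75 mm by 190 mm) begins 51 mm behind the grasp point.
Start: joints at [78.014, 22.042, 0.453, 0, -68.411, -14.817], TCP at [0.282, 0.558, 0.223] pointing down, gripper open.
Joint ranges: [-179.83, 179.83], [-69.29, 118.12], [-61.27, 80.66], [-181.25, 117.63], [-171.15, -9.14], [-177.46, 177.46]. Speed limits (degrees/s): [159.86, 159.86, 180, 180, 180, 180].

## Interface

Orientations are given as a 3x3 rotation matrix whose columns are the frame's x, y, z axes.
In Python, from station import r, cams gives the robot as it stands.
- The arm moves only by the tool play_rows, never from a script. Its argument "commands" is text: rows parted by semicolons, each of 6 numbers parted by spaces: the shift along the world's x, y, z normalised to -1 to 1, where 1 is 30 mm, then the turn, a rotation vector about the world's x, y, z normalised to -1 to 1, where 1 is 0.15 rad. A call has 1 to 20 rows; each row shifts and turns the commanded pose from where the row before left it; what a row does not reach is not made up. A row lasts 1/10 s, in which the tool goes at most 50 mm and 8.59 degrees, less where a joint would pass 70% of its speed; a pose out of reach is approached as far as the arm can. A call with a number of a shift or a turn outside -1 to 1 is refused whole. A call with a gripper value outside its range is refused whole. "grip" is the finger opening in mm, from 0 to 87, set as the call begins (left out, the last holds). The fingers move at their own pace and stop on an object; the grip force is fixed at half the most. Time passes only in rows, so rows that do not move let the fingers close. It gives the time, the measured TCP pose, the force, the opening and the grip force at its end, in the units of the state.
- r.sense(): the state, without advancing time (a new reading comes with each control period).
- cams.capture(name): name is "scene" or "top" or "wrist"; returns (picture, depth): 420x560x3 uint8, blue, green, red; 420x560 float32, m along the optical axis (not along the pixel's ray), 0 where there is no reading.
- cams.camera_info(name): a dict with "mtx" (3x3 intrinsics, pixels), "R" (3x3) and "t" (3): a world point X has camera coordinates R X + t. Camera axes: x right, y down, z forward; pixel columns grow to the right and rows downward; lengths in m; the calibration is good to about 2 mm. A picture is of the moment at which its call begins: read the wrist's pose just before it. camera_info takes no time and is no camera call; for the wrist camera it gives the pose at the moment of the call.
- r.finish_job(): hands the job in; it is judged then, once.
The state is a dict: "time_s": time; "joints": joint angles; "joint_velocities": joint speeds; "effort": joint torques, N m; "tcp_pos": TCP position; "ee_rot": TCP orientation; "wrist_force": force on the tool from outside, world axes, zero at the start; "moment": the same for the moment, N m; "gripper_width": opening from 0.0 (shut) to 1.0 (fully open); "gripper_force": force on a finger pad.
Only numpy, scipy, OpenCV 4.12 (cv2) and the standard library are available. Lean on these libraries where they do the work, as an engineer would, in place of code of your own. Each camera call takes 0.05 s, during which the arm holds its last target. There are 200 camera calls.

## Working session

There is one attempt and no reset: what is moved stays moved. The work goes in short steps, Python scripts to look and compute and a tool call to move; the robot and the scene stay as the last step left them, time stands still between calls to the robot, and variables do not carry over. Pictures are saved under pics/ and viewed, at most 10 in all, crops included, and the job is handed in when it is done.

Besides the shell and the picture viewer there is one more tool, called after "Call:" as name(argument=value, ...), one argument or row to a line, values as JSON. play_rows: Moves the arm, as the interface text tells. Scaled input: -1 to 1 covers 30 mm each way for a shift and 0.15 rad each way for a turn. Its arguments: {"type":"object","properties":{"commands":{"type":"string"},"grip":{"type":"number"}},"required":["commands"]}

```bash
mkdir -p pics; cat > h.py <<'E'
import numpy as np, cv2
from station import r, cams
def cap(n,f):
    i=cams.camera_info(n); p,d=cams.capture(n); cv2.imwrite('pics/'+f+'.png',p); np.savez('pics/'+f+'.npz',p=p,d=d,**{k:np.array(i[k]) for k in('mtx','R','t')})
def load(f): return np.load('pics/'+f+'.npz')
def world(f):
    z=load(f); d=z['d']; v,u=np.indices(d.shape); K=z['mtx']
    c=np.stack([(u-K[0,2])/K[0,0]*d,(v-K[1,2])/K[1,1]*d,d],-1)
    return (c-z['t'])@z['R']   # R^T(c-t)
def onplane(f,u,v,h):
    z=load(f); ray=z['R'].T@np.linalg.inv(z['mtx'])@[u,v,1]; o=-z['R'].T@z['t']
    return o+ray*(h-o[2])/ray[2]
E
python3 - <<'E'
from h import *
cap('top','top1'); cap('scene','scene1')
s=r.sense(); print(s['time_s'],s['tcp_pos'],s['ee_rot'],s['gripper_width'])
E
```

```text
0.1 [0.2815966  0.55736551 0.22157229] [[ 8.92480122e-01 -4.51086110e-01 -7.43533325e-04]
 [-4.51086694e-01 -8.92478254e-01 -1.83345028e-03]
 [ 1.63456632e-04  1.97171592e-03 -9.99998043e-01]] 1.003834112057145
```

View pics/top1.png

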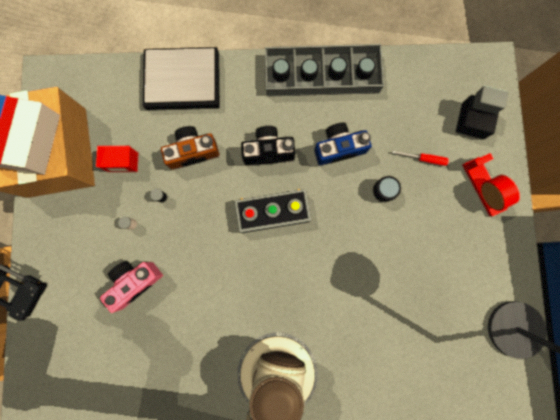

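View pics/scene1.png

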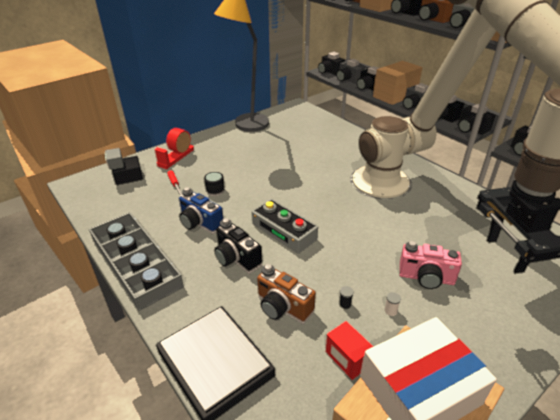

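The top view shows the tan camera near pixel (189,149), with its right-end (-y) knob near (207,143), and the green key near (273,210). The black camera is just to the right of the tan one. Next I'll enlarge these areas.

```bash
python3 - <<'E'
from h import *
p=load('top1')['p']
cv2.imwrite('pics/c1.png',cv2.resize(p[120:240,150:310],None,fx=5,fy=5,interpolation=cv2.INTER_CUBIC))
for n,u,v,h in(('rel',207,143,.107),('dial',171,154,.092),('green',273,210,.0785),('red',250,213,.0785),('yel',295.5,206,.0785)):
    print(n,onplane('top1',u,v,h).round(4),world('top1')[int(v),int(u)].round(3))
E
```

```text
rel [0.62   0.1674 0.107 ] [0.622 0.169 0.101]
dial [0.597  0.2672 0.092 ] [0.596 0.267 0.094]
green [ 0.4387 -0.0029  0.0785] [ 0.439 -0.003  0.076]
red [0.4325 0.0588 0.0785] [0.432 0.059 0.083]
yel [ 0.4477 -0.0634  0.0785] [ 0.448 -0.062  0.078]
```

View pics/c1.png

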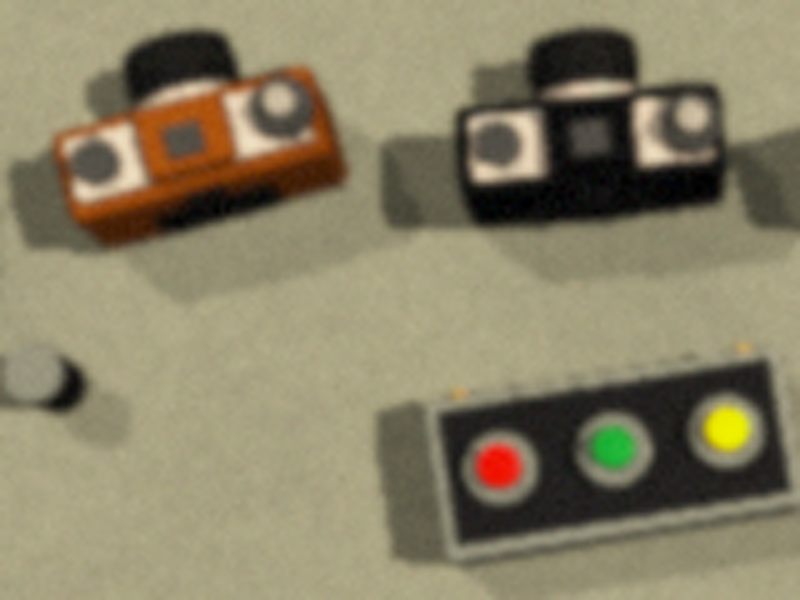

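The steel button is at crop (280,98) and the green key at crop (614,446).

```bash
python3 - <<'E'
from h import *
f=lambda u,v:((u+.5)/5-.5+150,(v+.5)/5-.5+120)
t=r.sense()['tcp_pos']
for n,u,v,h in(('rel',280,98,.107),('dial',97,162,.092),('green',614,446,.0785),('red',499,466,.0785),('yel',728,428,.0785)):
    w=onplane('top1',*f(u,v),h); print(n,w.round(4),((w-t)/.03).round(2))
i=cams.camera_info('wrist'); print((-i['R'].T@i['t']).round(3),i['R'].round(2))
E
```

```text
rel [0.6306 0.1711 0.107 ] [ 11.63 -12.88  -3.82]
dial [0.6027 0.2727 0.092 ] [10.7  -9.49 -4.32]
green [ 0.442  -0.0014  0.0785] [  5.35 -18.62  -4.77]
red [0.4331 0.0604 0.0785] [  5.05 -16.57  -4.77]
yel [ 0.4499 -0.0627  0.0785] [  5.61 -20.67  -4.77]
[0.343 0.527 0.383] [[-0.45 -0.89  0.  ]
 [-0.86  0.44  0.25]
 [-0.22  0.11 -0.97]]
```

Call:
play_rows(
  commands="0.3 -0.3 0 0 0 0;0.7 -0.75 0 0 0 0;0.9 -1 0 0 0 0;0.9 -1 0 0 0 0;0.9 -1 0 0 0 0;0.9 -1 0 0 0 0;0.9 -1 0 0 0 0;0.9 -1 0 0 0 0;0.9 -1 0 0 0 0;0.9 -1 0 0 0 0;0.9 -1 0 0 0 0;0.9 -1 0 0 0 0;0.9 -1 -0.5 0 0 0;0.6 -0.65 -0.5 0 0 0;0.13 -0.2 -0.5 0 0 0;0 0 0 0 0 0;0 0 0 0 0 0;0 0 0 0 0 0",
  grip=0,
)

```text
time_s: 1.9
tcp_pos: [0.6306, 0.172, 0.1788]
ee_rot: [[0.893, -0.449, 0.002], [-0.449, -0.893, 0.001], [0.001, -0.001, -1.0]]
wrist_force: [-0.7, 0.6, 0.1]
gripper_width: 0.008
gripper_force: 0.0
```

```bash
python3 - <<'E'
from h import *
cap('wrist','w1'); s=r.sense(); print(s['tcp_pos'],s['wrist_force'],s['gripper_width'])
p=load('w1')['p']; cv2.imwrite('pics/w1b.png',cv2.resize(p,(800,600)))
z=load('w1')
for h in(s['tcp_pos'],[.6306,.1711,.107]):
    q=z['mtx']@(z['R']@np.array(h)+z['t']); print(q[:2]/q[2]*800/560)
E
```

```text
[0.63061187 0.17208731 0.1789203 ] [0.6574725  0.75568778 0.43050139] -0.00029151583261475183
[402.22658642 363.98091764]
[404.14247766 311.07304533]
```

View pics/w1b.png

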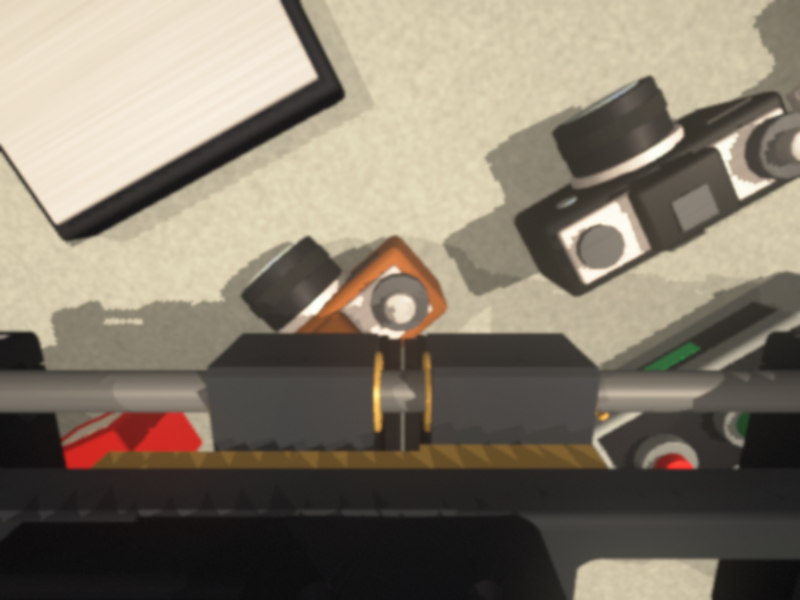

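Button seen at (400,309), 1–2 mm from the prediction. Descending to just above it.

Call:
play_rows(
  commands="0.04 0 -0.5 0 0 0;0 0 -0.8 0 0 0;0 0 -0.6 0 0 0;0 0 -0.2 0 0 0;0 0 0 0 0 0;0 0 0 0 0 0",
)

```text
time_s: 2.55
tcp_pos: [0.6326, 0.1715, 0.116]
ee_rot: [[0.893, -0.45, 0.002], [-0.45, -0.893, 0.001], [0.002, -0.002, -1.0]]
wrist_force: [-0.4, 0.2, -0.2]
gripper_width: 0.008
gripper_force: 0.0
```

Call:
play_rows(
  commands="0 0 -0.05 0 0 0;0 0 -0.05 0 0 0;0 0 -0.05 0 0 0;0 0 -0.05 0 0 0;0 0 0 0 0 0;0 0 0 0 0 0",
)

```text
time_s: 3.15
tcp_pos: [0.6319, 0.1708, 0.1085]
ee_rot: [[0.893, -0.451, -0.0], [-0.451, -0.893, -0.0], [-0.0, 0.0, -1.0]]
wrist_force: [0.5, -0.8, 0.5]
gripper_width: 0.007
gripper_force: 0.0
```

Call:
play_rows(
  commands="0 0 -0.04 0 0 0;0 0 -0.04 0 0 0;0 0 -0.04 0 0 0;0 0 -0.04 0 0 0;0 0 0 0 0 0;0 0 0 0 0 0",
)

```text
time_s: 3.75
tcp_pos: [0.6321, 0.1709, 0.1041]
ee_rot: [[0.893, -0.451, 0.001], [-0.451, -0.893, 0.0], [0.0, -0.0, -1.0]]
wrist_force: [0.4, -0.9, 3.0]
gripper_width: 0.007
gripper_force: 1.3
```

Call:
play_rows(
  commands="0 0 -0.03 0 0 0;0 0 -0.03 0 0 0;0 0 0 0 0 0;0 0 0 0 0 0",
)

```text
time_s: 4.15
tcp_pos: [0.6321, 0.1709, 0.1021]
ee_rot: [[0.893, -0.451, 0.0], [-0.451, -0.893, 0.0], [0.0, -0.0, -1.0]]
wrist_force: [-0.9, -0.0, 3.0]
gripper_width: 0.0
gripper_force: 1.8
```

Call:
play_rows(
  commands="0 0 -0.03 0 0 0;0 0 0 0 0 0;0 0 0 0 0 0",
)

```text
time_s: 4.45
tcp_pos: [0.6321, 0.1709, 0.1015]
ee_rot: [[0.893, -0.451, 0.001], [-0.451, -0.893, 0.0], [0.0, -0.0, -1.0]]
wrist_force: [-0.3, -0.5, 6.2]
gripper_width: 0.005
gripper_force: 2.6
```

Call:
play_rows(
  commands="0 0 -0.02 0 0 0;0 0 0 0 0 0;0 0 0 0 0 0",
)

```text
time_s: 4.75
tcp_pos: [0.6321, 0.1709, 0.1014]
ee_rot: [[0.893, -0.451, 0.001], [-0.451, -0.893, 0.0], [0.001, -0.0, -1.0]]
wrist_force: [-1.2, -0.6, 6.9]
gripper_width: 0.004
gripper_force: 3.6
```

At the stop (force 6–7 N, z no longer dropping). I'll hold it there for over 2.5 s.

Call:
play_rows(
  commands="0 0 0 0 0 0;0 0 0 0 0 0;0 0 0 0 0 0;0 0 0 0 0 0;0 0 0 0 0 0;0 0 0 0 0 0;0 0 0 0 0 0;0 0 0 0 0 0;0 0 0 0 0 0;0 0 0 0 0 0;0 0 0 0 0 0;0 0 0 0 0 0;0 0 0 0 0 0;0 0 0 0 0 0;0 0 0 0 0 0;0 0 0 0 0 0;0 0 0 0 0 0;0 0 0 0 0 0;0 0 0 0 0 0;0 0 0 0 0 0",
)

```text
time_s: 6.75
tcp_pos: [0.6321, 0.1709, 0.1014]
ee_rot: [[0.893, -0.451, 0.001], [-0.451, -0.893, 0.0], [0.001, -0.0, -1.0]]
wrist_force: [-1.6, 0.1, 6.8]
gripper_width: 0.006
gripper_force: 3.6
```

Call:
play_rows(
  commands="0 0 0 0 0 0;0 0 0 0 0 0;0 0 0 0 0 0;0 0 0 0 0 0;0 0 0 0 0 0;0 0 0 0 0 0",
)

```text
time_s: 7.35
tcp_pos: [0.6321, 0.1709, 0.1014]
ee_rot: [[0.893, -0.451, 0.001], [-0.451, -0.893, 0.0], [0.001, -0.0, -1.0]]
wrist_force: [-1.5, -0.2, 6.9]
gripper_width: 0.008
gripper_force: 3.6
```

Call:
play_rows(
  commands="0 0 0.05 0 0 0;0 0 0.1 0 0 0;0 0 0.1 0 0 0;0 0 0.2 0 0 0;0 0 0.4 0 0 0;0 0 0.8 0 0 0;0 0 0.6 0 0 0;0 0 0.3 0 0 0;0 0 0 0 0 0;0 0 0 0 0 0",
)

```text
time_s: 8.35
tcp_pos: [0.6313, 0.1708, 0.1762]
ee_rot: [[0.892, -0.451, -0.001], [-0.451, -0.892, -0.0], [-0.001, 0.001, -1.0]]
wrist_force: [0.2, 0.8, -0.6]
gripper_width: 0.007
gripper_force: 0.0
```

```bash
python3 - <<'E'
from h import *
s=r.sense();t=s['tcp_pos'];print(t,s['time_s'],((np.array([.442,-.0014,.0785])-t)/.03).round(2))
E
```

```text
[0.63127257 0.1707512  0.17623497] 8.35 [-6.31 -5.74 -3.26]
```

Call:
play_rows(
  commands="-0.4 -0.36 0 0 0 0;-0.8 -0.74 0 0 0 0;-1 -0.9 0 0 0 0;-1 -0.9 0 0 0 0;-1 -0.9 0 0 0 0;-1 -0.9 -0.1 0 0 0;-0.8 -0.75 -0.3 0 0 0;-0.31 -0.29 -0.4 0 0 0;0 0 -0.2 0 0 0;0 0 0 0 0 0;0 0 0 0 0 0;0 0 0 0 0 0",
)

```text
time_s: 9.55
tcp_pos: [0.4436, -0.0007, 0.1471]
ee_rot: [[0.893, -0.45, 0.001], [-0.45, -0.893, 0.0], [0.001, -0.0, -1.0]]
wrist_force: [0.5, 0.3, 0.6]
gripper_width: 0.007
gripper_force: 0.0
```

```bash
python3 - <<'E'
from h import *
cap('wrist','w2'); s=r.sense(); print(s['tcp_pos'])
p=load('w2')['p']; cv2.imwrite('pics/w2b.png',cv2.resize(p,(800,600)))
z=load('w2')
for h in(s['tcp_pos'],[.442,-.0014,.0785]):
    q=z['mtx']@(z['R']@np.array(h)+z['t']); print(q[:2]/q[2]*800/560)
E
```

```text
[ 0.44350874 -0.00074534  0.14712105]
[402.87390843 363.93794328]
[405.17927897 315.3487098 ]
```

View pics/w2b.png

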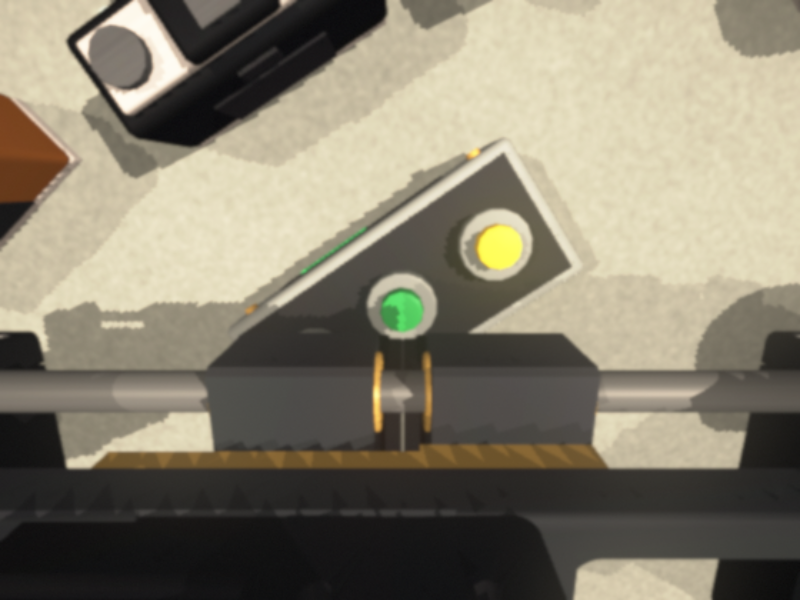

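The green key at (402,311) lies right under the tips, within 1 mm. Descending.

Call:
play_rows(
  commands="0.02 0 -0.5 0 0 0;0 0 -0.8 0 0 0;0 0 -0.6 0 0 0;0 0 -0.15 0 0 0;0 0 -0.1 0 0 0;0 0 0 0 0 0;0 0 0 0 0 0",
)

```text
time_s: 10.3
tcp_pos: [0.444, -0.0011, 0.0833]
ee_rot: [[0.893, -0.451, 0.002], [-0.451, -0.893, 0.0], [0.001, -0.001, -1.0]]
wrist_force: [0.3, 0.4, -0.8]
gripper_width: 0.007
gripper_force: 0.0
```

Call:
play_rows(
  commands="0 0 -0.05 0 0 0;0 0 -0.05 0 0 0;0 0 -0.04 0 0 0;0 0 -0.04 0 0 0;0 0 0 0 0 0;0 0 0 0 0 0",
)

```text
time_s: 10.9
tcp_pos: [0.4433, -0.0013, 0.0772]
ee_rot: [[0.893, -0.451, 0.0], [-0.451, -0.893, 0.0], [0.0, -0.0, -1.0]]
wrist_force: [-1.5, 0.8, 1.2]
gripper_width: 0.003
gripper_force: 0.9
```

Call:
play_rows(
  commands="0 0 -0.04 0 0 0;0 0 -0.04 0 0 0;0 0 -0.04 0 0 0;0 0 0 0 0 0;0 0 0 0 0 0",
)

```text
time_s: 11.4
tcp_pos: [0.4434, -0.0013, 0.0735]
ee_rot: [[0.893, -0.451, 0.0], [-0.451, -0.893, 0.0], [0.0, -0.0, -1.0]]
wrist_force: [-0.3, -0.3, 3.4]
gripper_width: 0.003
gripper_force: 1.8
```

Call:
play_rows(
  commands="0 0 -0.03 0 0 0;0 0 0 0 0 0;0 0 0 0 0 0",
)

```text
time_s: 11.7
tcp_pos: [0.4434, -0.0013, 0.0729]
ee_rot: [[0.893, -0.451, 0.0], [-0.451, -0.893, -0.0], [0.0, -0.0, -1.0]]
wrist_force: [-1.2, 0.8, 5.6]
gripper_width: 0.009
gripper_force: 3.0
```

Call:
play_rows(
  commands="0 0 -0.02 0 0 0;0 0 0 0 0 0;0 0 0 0 0 0;0 0 0 0 0 0",
)

```text
time_s: 12.1
tcp_pos: [0.4434, -0.0013, 0.0728]
ee_rot: [[0.893, -0.451, 0.001], [-0.451, -0.893, -0.0], [0.001, -0.0, -1.0]]
wrist_force: [-3.2, 0.6, 9.7]
gripper_width: 0.004
gripper_force: 5.1
```

Call:
play_rows(
  commands="0 0 0.05 0 0 0;0 0 0.1 0 0 0;0 0 0.1 0 0 0;0 0 0.2 0 0 0;0 0 0.4 0 0 0;0 0 0.8 0 0 0;0 0 0.9 0 0 0;0 0 0.8 0 0 0;0 0 0.4 0 0 0;0 0 0 0 0 0;0 0 0 0 0 0;0 0 0 0 0 0;0 0 0 0 0 0",
)

```text
time_s: 13.4
tcp_pos: [0.4425, -0.0016, 0.1834]
ee_rot: [[0.892, -0.451, -0.002], [-0.451, -0.892, -0.001], [-0.002, 0.002, -1.0]]
wrist_force: [-0.1, -0.4, -0.6]
gripper_width: 0.004
gripper_force: 0.0
```

```bash
python3 - <<'E'
from h import *
cap('top','top2'); cap('scene','scene2'); a=load('scene1')['p'].astype(int);b=load('scene2')['p']
m=np.abs(a-b).max(2)
cv2.imwrite('pics/d.png',np.hstack([b[:,:400],cv2.merge([np.clip(m*2,0,255).astype('uint8')]*3)[:,:400]]))
E
```

```text
(no output)
```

View pics/d.png

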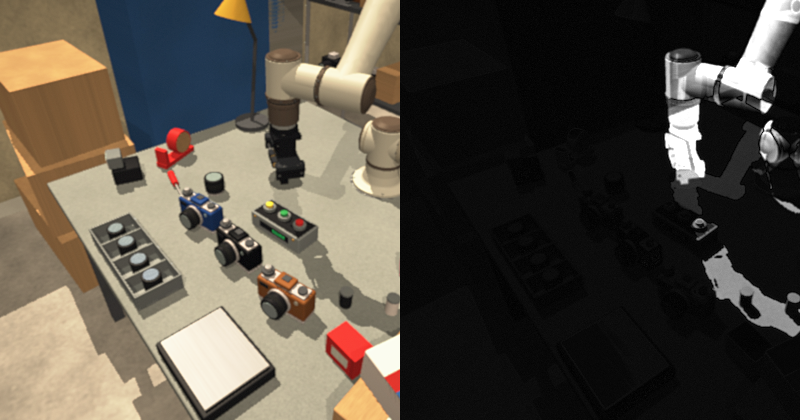

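The difference image shows only the arm and its shadow changing, including the shadow across the red key at (300,224). The cameras and loose things are unmoved.

```bash
python3 -c "
from station import r
print(r.finish_job())"
```

```text
the job is handed in; nothing more can be done
None
```

The job is handed in: I held the tan camera's shutter release fully down for about 2.9 s and let it up. I then pressed the green key to its stop at about 10 N, released it and drew the arm clear, finishing at about 13.5 s with no visible shift of anything on the bench; no verdict was returned.

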